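# Put the sockets back on the rail in size order

## Task

Put the four loose steel sockets back on the socket rail, one on each holder, mouth up and fully seated over the stud, in order of size with the smallest next to the ring-shaped hanging eye and the largest at the other end. Leave the piston standing where it is.

Things in the scene. Friction and masses are not known exactly. Their poses are not given: they have to be found in the camera images.
- socket_a_mid (a point): the smallest of four loose bright steel hexagon sockets: round, mouth (upper) diameter 33 mm, foot diameter 33 mm, 46 mm tall. It stands hexagon mouth up, drive hole down (round, 20 mm wide, 18 mm deep, in the middle of its underside). The point is on its axis, half-way up; z axis up when it stands.
- socket_b_mid (a point): the second smallest of four loose bright steel hexagon sockets: round, mouth (upper) diameter 42 mm, foot diameter 42 mm, 52 mm tall. It stands hexagon mouth up, drive hole down (round, 20 mm wide, 18 mm deep, in the middle of its underside). The point is on its axis, half-way up; z axis up when it stands.
- socket_c_mid (a point): the second largest of four loose bright steel hexagon sockets: round, mouth (upper) diameter 51 mm, foot diameter 44 mm, 58 mm tall; the narrower foot is the lowest 18 mm, and the full 51 mm begins 22 mm above the underside. It stands hexagon mouth up, drive hole down (round, 20 mm wide, 18 mm deep, in the middle of its underside). The point is on its axis, half-way up; z axis up when it stands.
- socket_d_mid (a point): the largest of four loose bright steel hexagon sockets: round, mouth (upper) diameter 61 mm, foot diameter 46 mm, 66 mm tall; the narrower foot is the lowest 18 mm, and the full 61 mm begins 26 mm above the underside. It stands hexagon mouth up, drive hole down (round, 20 mm wide, 18 mm deep, in the middle of its underside). The point is on its axis, half-way up; z axis up when it stands.
- holder1: one of four identical black sliding holders on the socket rail: plate 50 mm across the rail, 44 mm along it, 6 mm thick, with a tapered steel stud (14 mm tall, 9 mm wide at its foot, 4 mm at its tip) in its middle. Origin: centre of the plate's underside, 12 mm above the bench; the socket's seat is the plate's top, 18 mm above the bench. y axis along the rail. It does not move.
- holder2: another holder on the rail, exactly like holder1; origin likewise. Holder numbers say nothing about their order along the rail; neighbours are 72 to 92 mm apart.
- holder3: another holder on the rail, exactly like holder1; origin likewise. Holder numbers say nothing about their order along the rail; neighbours are 72 to 92 mm apart.
- holder4: another holder on the rail, exactly like holder1; origin likewise. Holder numbers say nothing about their order along the rail; neighbours are 72 to 92 mm apart.
- eye: flat aluminium ring, the hanging eye at one end of the socket rail (48 mm outside, 28 mm hole, 12 mm high); fixed, origin in its middle on the bench. The other end of the rail has a solid aluminium block (48 x 40 mm, 14 mm high). The four holders stand about 77, 159, 241 and 323 mm from it, along the rail.
- piston_mid (a point): an aluminium engine piston, 80 mm diameter, 60 mm tall, standing loose on the bench among the sockets, crown up; point on its axis, half-way up. Not part of the job, to be left standing where it is.

How it is judged (in metres and radians):
At the end, for the whole second after the job is handed in: All four sockets stand upright (within 0.12 rad) on the rail's holders, each within 10 mm of a stud's axis and seated within 4 mm in height, one per holder, in rising size from the hanging eye to the block end, released and at rest (horizontal distance between socket_a_mid and eye between 0.04 and 0.118 m and (horizontal distance between socket_a_mid and holder1 below 0.01 m or horizontal distance between socket_a_mid and holder2 below 0.01 m or horizontal distance between socket_a_mid and holder3 below 0.01 m or horizontal distance between socket_a_mid and holder4 below 0.01 m) and height (world z) of socket_a_mid between 0.037 and 0.045 m and angle between each of socket_a_mid, socket_b_mid, socket_c_mid, socket_d_mid's own z axis and vertical below 0.12 rad and linear speed of each of socket_a, socket_b, socket_c, socket_d below 0.02 m/s and horizontal distance between socket_b_mid and eye between 0.118 and 0.2 m and (horizontal distance between socket_b_mid and holder1 below 0.01 m or horizontal distance between socket_b_mid and holder2 below 0.01 m or horizontal distance between socket_b_mid and holder3 below 0.01 m or horizontal distance between socket_b_mid and holder4 below 0.01 m) and height (world z) of socket_b_mid between 0.04 and 0.048 m and horizontal distance between socket_c_mid and eye between 0.2 and 0.282 m and (horizontal distance between socket_c_mid and holder1 below 0.01 m or horizontal distance between socket_c_mid and holder2 below 0.01 m or horizontal distance between socket_c_mid and holder3 below 0.01 m or horizontal distance between socket_c_mid and holder4 below 0.01 m) and height (world z) of socket_c_mid between 0.043 and 0.051 m and horizontal distance between socket_d_mid and eye between 0.282 and 0.364 m and (horizontal distance between socket_d_mid and holder1 below 0.01 m or horizontal distance between socket_d_mid and holder2 below 0.01 m or horizontal distance between socket_d_mid and holder3 below 0.01 m or horizontal distance between socket_d_mid and holder4 below 0.01 m) and height (world z) of socket_d_mid between 0.047 and 0.055 m); the robot touches nothing.
It fails at once if the piston is shoved more than 20 mm or tipped over (distance of piston_mid from where it was at the start of the episode above 0.02 m or angle between piston_mid's own z axis and vertical above 0.3 rad).
It also fails if it takes over 93 s, if anything falls off the work surface, if the arm or the gripper's body presses on something with over 40 N, if the wrist force passes 120 N, or if a joint passes its speed limit or range.

## Robot

A 6-joint arm with a two-finger parallel gripper is mounted at the origin on the work surface. World frame = base frame: x ahead of the robot, y to its left, z up, the work surface at z = 0. Lengths are in m, angles in degrees, forces in N, time in s.
With the tool pointing down it reaches from about 0.4 to 0.825 m from the base axis. Payload 7 kg.
Tool frame: the origin (TCP) lies at the very end of the fingers, on their centre line; the grasp point (between the pads) lies 19 mm behind it (ctrl.tcp_to_grasp is the distance from the TCP to the grasp point, in m); z points along the fingers, x is the direction in which the jaws open and shut, and the axes are right-handed (so a half turn about z gives the same grasp; the last joint's range is limited). The gripper opens to 88 mm and grips with 3 to 60 N. Pads are 19 mm wide; open, the fingers measure 130 mm over their backs; the gripper's body (78 mm by 193 mm) begins 47 mm behind the grasp point.
Start: joints at [-52.42, 20.546, 0.682, 0, -70.136, -16.507], TCP at [0.243, -0.63, 0.227] pointing down, gripper open.
Joint ranges: [-176.03, 176.03], [-82.01, 121.73], [-58.28, 71.71], [-173.87, 95.51], [-174.79, -0.11], [-173.66, 173.66]. Speed limits (degrees/s): [136.94, 136.94, 172.46, 180, 180, 180].

## Interface

Orientations are given as [roll, pitch, yaw] about the fixed x, y, z axes, in that order (R = Rz(yaw) Ry(pitch) Rx(roll)).
In Python, from plant import sensors, vision, ticket, ctrl gives the robot as it stands. The module is installed in compiled form; this text tells all that it offers.
- The arm moves only by the tool drive_tool, never from a script. Its argument "moves" is a list of rows, each a list of 6 numbers: the shift along the tool's x, y, z in units of 0.15 m (1.0 is 0.15 m), then the turn, a rotation vector about the tool's x, y, z in units of 60 degrees (1.0 is 60 degrees). In form: [[dx, dy, dz, rx, ry, rz], ...]. A call has 1 to 8 rows; each row is the pose to reach, as a shift and turn from the pose measured when the call began, along the tool's axes at that moment; what a row does not reach only later rows make up. A row lasts 1/10 s, in which the tool goes at most 50 mm and 8.59 degrees, less where a joint would pass 70% of its speed; a pose out of reach is approached as far as the arm can. A call with a number of a shift or a turn outside -1 to 1 is refused whole. A call with a gripper value outside its range is refused whole. "fingers" is the opening, from -1 (shut) to 1 (fully open), set as the call begins (left out, the last holds). The fingers move at their own pace and stop on an object; the grip force is fixed at half the most. Time passes only in rows, so rows that repeat a pose let the fingers close. It gives the time, the measured TCP pose, the force and the opening at its end, in the units of the state.
- sensors.get_obs(): the state, without advancing time (a new reading comes with each control period).
- vision.snapshot(name): name is "scene" or "top" or "wrist"; returns a dict with "pixels" (384x512x3 uint8, red, green, blue), "fx", "fy", "cx", "cy" (pixels), "k1" (the pictures are not rectified: a ray, as slopes to the right and down, at radius r is drawn at 1 + k1 r^2 times it, then the intrinsics apply), "R" (3x3) and "t" (3): a world point X has camera coordinates R X + t. Camera axes: x right, y down, z forward; pixel columns grow to the right and rows downward; lengths in m; the calibration is good to about 2 mm. A picture is of the moment at which its call begins. There is no depth.
- ticket.close_job(): hands the job in, once; it reports no verdict.
The state is a dict: "clock": time; "joint_pos": joint angles; "qvel": joint speeds; "tau": joint torques, N m; "tool_pos": TCP position; "orientation": TCP orientation; "force": force on the tool from outside, world axes, zero at the start; "moment": the same for the moment, N m; "opening": finger opening in m.
Only numpy, scipy, OpenCV 4.12 (cv2) and the standard library are available. Lean on these libraries where they do the work, as an engineer would, in place of code of your own. Each camera call takes 0.05 s, during which the arm holds its last target.

## Working session

There is one attempt and no reset: what is moved stays moved. The work goes in short steps, Python scripts to look and compute and a tool call to move; the robot and the scene stay as the last step left them, time stands still between calls to the robot, and variables do not carry over. Pictures are saved under pics/ and viewed, and the job is handed in when it is done.

Besides the shell and the picture viewer there is one more tool, called in YAML: its name, and indented under it one key for each argument. drive_tool: Moves the arm, as the interface text tells. Shifts and turns lie within -1 to 1; 1 stands for 0.15 m of shift or 60 degrees of turn. Its arguments: {"type":"object","properties":{"moves":{"type":"array"},"fingers":{"type":"number"}},"required":["moves"]}

```bash
mkdir -p pics; cat > h.py <<'E'
import numpy as np, cv2
from plant import sensors, vision, ticket, ctrl
def snap(n,f):
    s=vision.snapshot(n); cv2.imwrite('pics/'+f+'.png',cv2.cvtColor(s['pixels'],cv2.COLOR_RGB2BGR)); np.savez('pics/'+f+'.npz',**s); return s
def load(f): return dict(np.load('pics/'+f+'.npz'))
def ray(s,u,v):
    xd=(u-s['cx'])/s['fx']; yd=(v-s['cy'])/s['fy']; x,y=xd,yd
    for _ in range(30):
        k=1+s['k1']*(x*x+y*y); x,y=xd/k,yd/k
    R=np.array(s['R']);t=np.array(s['t'])
    return -R.T@t, R.T@np.array([x,y,1.])
def plane(s,u,v,z):
    o,d=ray(s,u,v); return o+d*(z-o[2])/d[2]
def proj(s,X):
    c=np.array(s['R'])@np.array(X)+np.array(s['t']); x,y=c[0]/c[2],c[1]/c[2]; k=1+s['k1']*(x*x+y*y)
    return np.array([s['fx']*x*k+s['cx'],s['fy']*y*k+s['cy']])
E
python3 - <<'E'
from h import *
for n in ['scene','top','wrist']:
    s=snap(n,n+'0'); print(n,s['fx'],s['k1'],(-np.array(s['R']).T@s['t']).round(3), np.array(s['R']).round(2).tolist())
print(sensors.get_obs())
E
```

```text
scene 416.25306454635 -0.117931598367029 [0.863 0.432 0.977] [[-0.83, 0.56, -0.01], [0.48, 0.71, -0.51], [-0.27, -0.42, -0.86]]
top 450.2623649727203 -0.015037949856130788 [ 0.395 -0.006  0.933] [[0.09, -1.0, -0.0], [-0.97, -0.09, -0.2], [0.2, 0.02, -0.98]]
wrist 328.1537783368575 0.01932312592268276 [ 0.173 -0.655  0.385] [[-0.36, 0.93, 0.0], [0.9, 0.35, 0.27], [0.26, 0.1, -0.96]]
{'clock': 0.15, 'joint_pos': array([-5.24186158e+01,  2.05828861e+01,  6.45734937e-01, -1.51284319e-02,
       -7.01354335e+01, -1.65068153e+01]), 'qvel': array([ 0.05366709, -0.07560504,  0.1058604 ,  0.01532447,  0.05693827,
        0.04438651]), 'tau': array([ 9.45618922e-04, -5.83276677e+01,  2.93291795e+01,  7.00114265e+00,
        8.79314379e-03, -1.26106620e-04]), 'tool_pos': array([ 0.24256201, -0.62951516,  0.22582574]), 'orientation': array([-1.79993012e+02, -7.36345204e-02,  1.11069415e+02]), 'force': array([0.16601923, 0.62439036, 0.10451036]), 'moment': array([ 0.01236317,  0.08250998, -0.01617465]), 'opening': 0.08777318192318713}
```

View pics/scene0.png

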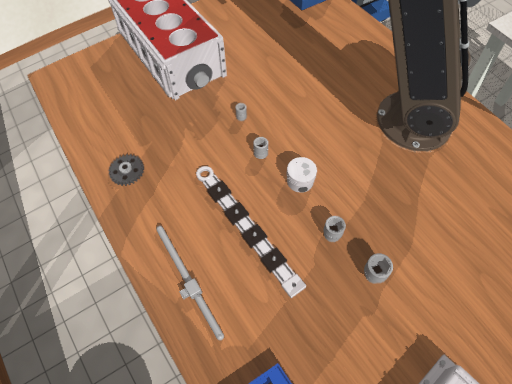

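View pics/top0.png

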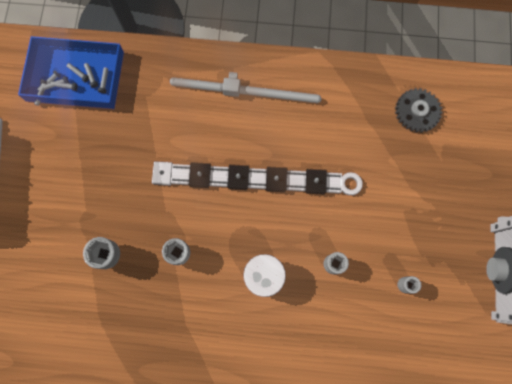

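View pics/wrist0.png

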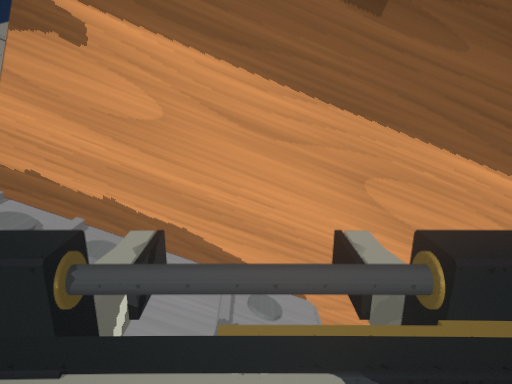

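The top view shows sockets a (409,285), b (336,263), c (175,251) and d (100,253). The piston is at (264,276), the eye at (351,184), and the studs at (317,181), (277,178), (238,176) and (200,174). I'll measure these more finely.

```bash
python3 - <<'E'
from h import *
im=cv2.imread('pics/top0.png')
a=cv2.resize(im[225:305,70:190],None,fx=6,fy=6,interpolation=cv2.INTER_CUBIC)[:, :]
b=cv2.resize(im[235:305,310:430],None,fx=6,fy=6,interpolation=cv2.INTER_CUBIC)
cv2.imwrite('pics/c1.png',a);cv2.imwrite('pics/c2.png',b)
c=cv2.resize(im[155:205,150:260],None,fx=7,fy=7,interpolation=cv2.INTER_CUBIC)
d=cv2.resize(im[155:205,260:370],None,fx=7,fy=7,interpolation=cv2.INTER_CUBIC)
cv2.imwrite('pics/c3.png',c[:, :800]);cv2.imwrite('pics/c4.png',d)
hsv=cv2.cvtColor(im,cv2.COLOR_BGR2HSV)
m=((hsv[...,1]<70)).astype(np.uint8)*255
for (x0,y0,x1,y1) in [(70,225,130,285),(150,230,200,280),(235,245,295,310),(315,240,360,285),(390,265,430,305),(335,165,370,200)]:
    k=np.zeros_like(m);k[y0:y1,x0:x1]=m[y0:y1,x0:x1]
    cs,_=cv2.findContours(k,cv2.RETR_EXTERNAL,cv2.CHAIN_APPROX_NONE); c=max(cs,key=cv2.contourArea)
    print(cv2.boundingRect(c),cv2.minEnclosingCircle(c),cv2.contourArea(c))
E
```

```text
(83, 237, 37, 32) ((101.1038818359375, 253.23960876464844), 18.39154624938965) 895.5
(162, 238, 28, 27) ((175.65536499023438, 251.30508422851562), 14.146531105041504) 556.0
(243, 254, 43, 43) ((264.2742004394531, 275.04840087890625), 21.478057861328125) 1369.0
(324, 252, 25, 22) ((336.0, 263.5), 12.500100135803223) 407.5
(398, 276, 24, 18) ((409.39129638671875, 284.0), 11.779828071594238) 305.0
(335, 172, 28, 23) ((347.0555419921875, 182.5), 15.34893798828125) 499.5
```

View pics/c1.png

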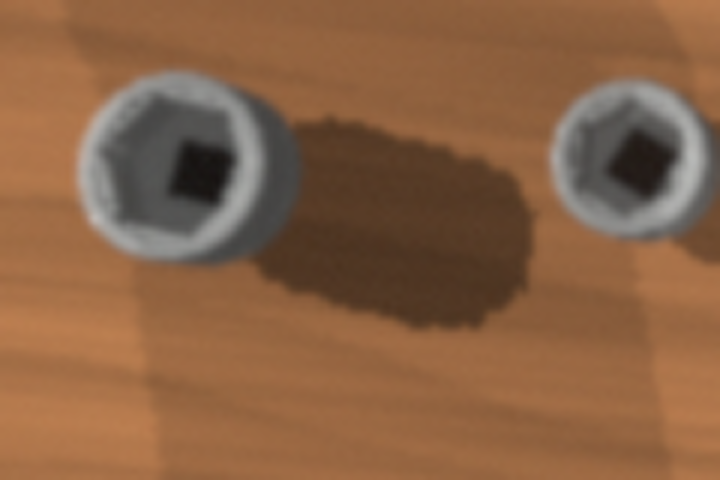

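View pics/c2.png

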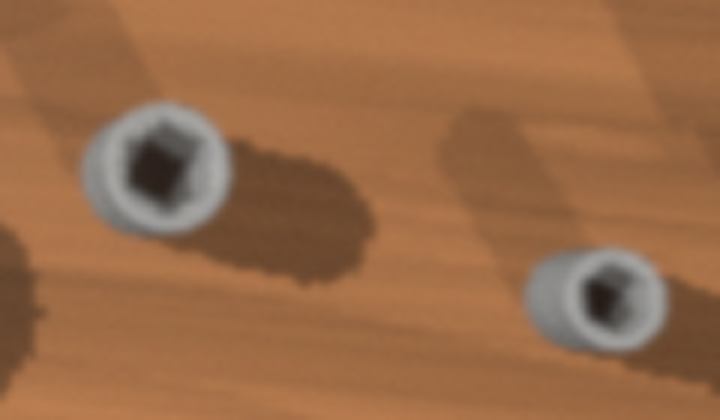

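View pics/c3.png

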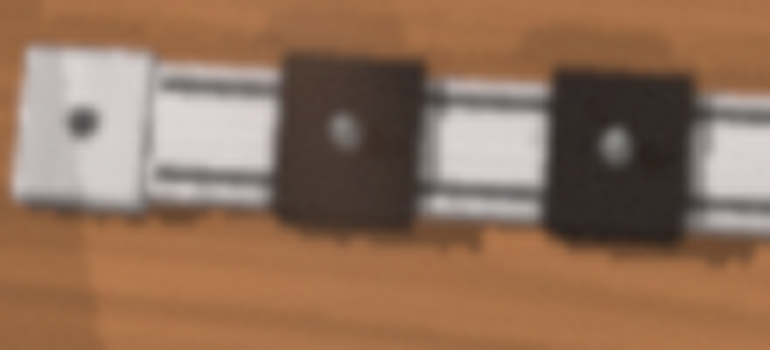

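View pics/c4.png

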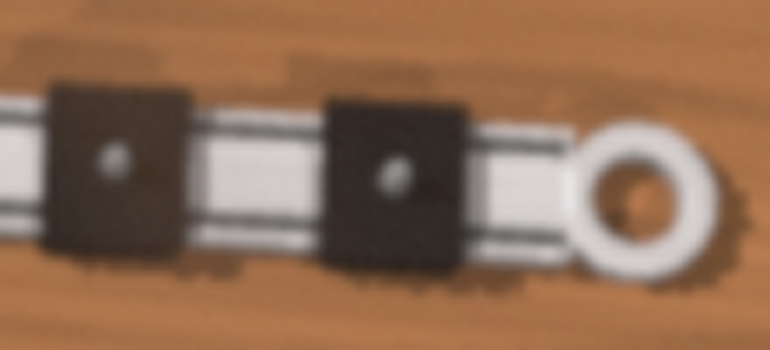

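The crops show clean rims and studs. I'll convert them to positions and check against the scene view.

```bash
python3 - <<'E'
from h import *
s=load('top0');sc=load('scene0')
im=cv2.imread('pics/scene0.png')
P={'d':(98.25,252.25,.066),'c':(174.75,251.25,.058),'b':(337.6,262.75,.052),'a':(412.25,284.6,.046),
'h4':(198.9,173.3,.026),'h3':(237.6,175.6,.026),'h2':(276,177.4,.026),'h1':(316,179.9,.026),'eye':(350.7,183.3,.012),'pist':(264.5,275.3,.06)}
big=cv2.resize(im[90:300,190:400],None,fx=2.8,fy=2.8,interpolation=cv2.INTER_CUBIC)
for k,(u,v,z) in P.items():
    X=plane(s,u,v,z); q=proj(sc,X); print(k,X.round(4),q.round(1), round(np.hypot(X[0],X[1]),3))
    cv2.drawMarker(big,tuple(int(t) for t in ((q-[190,90]+.5)*2.8)),(0,0,255),0,8,1)
cv2.imwrite('pics/sc.png',big)
E
```

```text
d [0.4399 0.2989 0.066 ] [379.8 263.9] 0.532
c [0.4563 0.1538 0.058 ] [335.  223.1] 0.482
b [ 0.4642 -0.1629  0.052 ] [260.5 141.4] 0.492
a [ 0.4361 -0.3106  0.046 ] [240.5 106. ] 0.535
h4 [0.6238 0.1304 0.026 ] [273.7 256.4] 0.637
h3 [0.6264 0.0497 0.026 ] [254.5 232.2] 0.628
h2 [ 0.63   -0.0301  0.026 ] [236.3 209.8] 0.631
h1 [ 0.6325 -0.1132  0.026 ] [218.9 187.7] 0.643
eye [ 0.6356 -0.1881  0.012 ] [204.6 171.9] 0.663
pist [ 0.4267 -0.0235  0.06  ] [301.5 167.8] 0.427
```

View pics/sc.png

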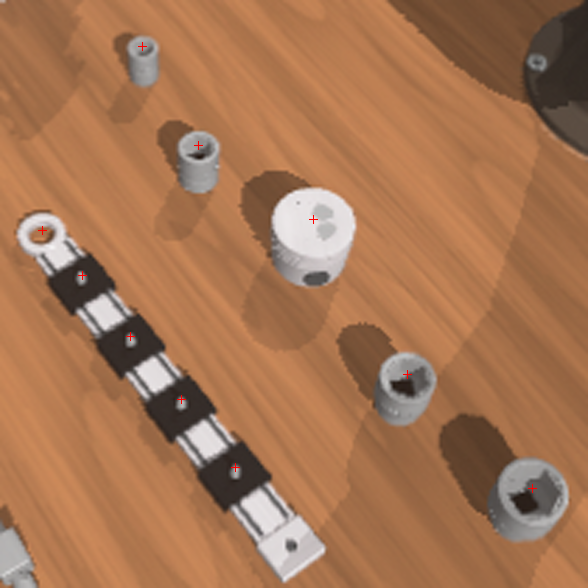

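```bash
cat >> h.py <<'E'
from scipy.spatial.transform import Rotation as Ro
def rel(x,y,z,yaw=180,pr=True):
    o=sensors.get_obs(); R=Ro.from_euler('xyz',o['orientation'],degrees=True)
    d=R.inv().apply(np.array([x,y,z])-o['tool_pos'])/.15
    T=Ro.from_euler('xyz',[180,0,yaw],degrees=True)
    r=(R.inv()*T).as_rotvec(degrees=True)/60
    print((x,y,z,yaw),'->',d.round(3),r.round(3)); return d
E
python3 - <<'E'
from h import *
rel(.436,-.311,.2,150)
rel(.37,-.42,.2,150)
E
```

```text
(0.436, -0.311, 0.2, 150) -> [1.518 1.967 0.174] [ 0.    -0.001 -0.649]
(0.37, -0.42, 0.2, 150) -> [0.998 1.295 0.173] [ 0.    -0.001 -0.649]
```

drive_tool:
  moves:
    - [0.25,0.33,0.1,0,0,-0.13]
    - [0.5,0.65,0.15,0,0,-0.26]
    - [0.75,0.97,0.15,0,0,-0.4]
    - [0.75,0.97,0.15,0,0,-0.53]
    - [0.75,0.97,0.15,0,0,-0.65]
    - [0.75,0.97,0.15,0,0,-0.65]
  fingers: 1

```text
clock: 0.75
tool_pos: [0.3386, -0.4713, 0.2036]
orientation: [180.0, -0.0, 150.3]
force: [-0.1, -0.5, 0.1]
opening: 0.0875
```

```bash
python3 - <<'E'
from h import *
rel(.436,-.311,.18,180)
rel(.436,-.311,.09,180)
E
```

```text
(0.436, -0.311, 0.18, 180) -> [-0.035  1.25   0.158] [ 0.001 -0.001 -0.495]
(0.436, -0.311, 0.09, 180) -> [-0.035  1.249  0.758] [ 0.001 -0.001 -0.495]
```

drive_tool:
  moves:
    - [-0.01,0.3,0.1,0,0,-0.13]
    - [-0.02,0.6,0.16,0,0,-0.26]
    - [-0.03,0.85,0.16,0,0,-0.4]
    - [-0.03,0.97,0.16,0,0,-0.49]
    - [-0.03,0.97,0.16,0,0,-0.49]

```text
clock: 1.25
tool_pos: [0.4154, -0.3461, 0.1796]
orientation: [179.9, -0.0, 179.7]
force: [-0.6, -0.6, 1.3]
opening: 0.0878
```

```bash
python3 - <<'E'
from h import *
rel(.436,-.311,.12,180)
s=snap('wrist','w1')
for h in (0,.046): print(proj(s,(.436,-.311,h)))
E
```

```text
(0.436, -0.311, 0.12, 180) -> [-0.136  0.234  0.398] [ 0.001 -0.    -0.005]
[229.94850119 203.11030989]
[227.27453104 217.85583901]
```

View pics/w1.png

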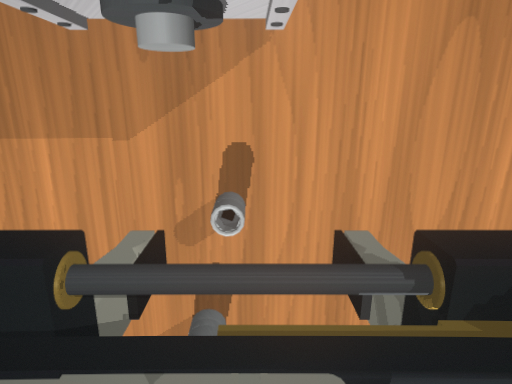

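The wrist view puts socket a's rim at (228,218) against a predicted (227,218). The measurement holds, so I'll go down.

drive_tool:
  moves:
    - [-0.07,0.12,0.1,0,0,0]
    - [-0.137,0.234,0.2,0,0,0]
    - [-0.137,0.234,0.5,0,0,0]
    - [-0.137,0.234,0.8,0,0,0]
    - [-0.137,0.234,1.0,0,0,0]
    - [-0.137,0.234,1.0,0,0,0]

```text
clock: 1.9
tool_pos: [0.4319, -0.3119, 0.0257]
orientation: [179.8, -0.5, 179.2]
force: [-0.2, 1.1, -0.3]
opening: 0.0879
```

```bash
python3 - <<'E'
from h import *
rel(.436,-.311,.011,180)
E
```

```text
(0.436, -0.311, 0.011, 180) -> [-0.028  0.006  0.098] [ 0.003 -0.008 -0.013]
```

drive_tool:
  moves:
    - [-0.028,0.006,0.06,0.003,-0.008,-0.013]
    - [-0.028,0.006,0.095,0.003,-0.008,-0.013]
    - [-0.028,0.006,0.095,0.003,-0.008,-0.013]

```text
clock: 2.2
tool_pos: [0.436, -0.3118, 0.012]
orientation: [180.0, 0.0, 179.8]
force: [0.2, 0.5, 0.2]
opening: 0.0879
```

drive_tool:
  moves:
    - [0,0,0,0,0,0]
    - [0,0,0,0,0,0]
    - [0,0,0,0,0,0]
    - [0,0,0,0,0,0]
    - [0,0,0,0,0,0]
    - [0,0,0,0,0,0]
    - [0,0,0,0,0,0]
    - [0,0,0,0,0,0]
  fingers: -1

```text
clock: 3.0
tool_pos: [0.4361, -0.3117, 0.012]
orientation: [180.0, 0.0, 179.8]
force: [1.0, -0.6, 0.1]
opening: 0.0328
```

drive_tool:
  moves:
    - [0,0,-0.1,0,0,0]
    - [0,0,-0.3,0,0,0]
    - [0,0,-0.6,0,0,0]
    - [0,0,-0.8,0,0,0]
    - [-0.2,0.2,-0.8,0,0,0]
    - [-0.45,0.45,-0.8,0,0,0]
    - [-0.7,0.7,-0.8,0,0,0]
    - [-0.8,0.8,-0.8,0,0,0]

```text
clock: 3.8
tool_pos: [0.5584, -0.1897, 0.1319]
orientation: [180.0, 0.0, 179.9]
force: [0.3, -1.0, -2.4]
opening: 0.0328
```

```bash
python3 - <<'E'
from h import *
rel(.6325,-.1132,.1,180)
E
```

```text
(0.6325, -0.1132, 0.1, 180) -> [-0.493  0.511  0.213] [ 0.     0.001 -0.001]
```

drive_tool:
  moves:
    - [-0.17,0.17,0,0,0,0]
    - [-0.34,0.36,0.05,0,0,0]
    - [-0.45,0.47,0.1,0,0,0]
    - [-0.493,0.511,0.2,0,0,0]
    - [-0.493,0.511,0.35,0,0,0]
    - [-0.493,0.511,0.46,0,0,0]
    - [-0.493,0.511,0.46,0,0,0]

```text
clock: 4.5
tool_pos: [0.6295, -0.1137, 0.0593]
orientation: [180.0, -0.3, 179.9]
force: [-0.7, 0.3, -1.8]
opening: 0.0327
```

```bash
python3 - <<'E'
from h import *
rel(.6325,-.1132,.0305,180)
s=snap('wrist','w2'); sc=snap('scene','s2'); im=cv2.imread('pics/s2.png'); cv2.imwrite('pics/s2c.png',cv2.resize(im[140:250,160:290],None,fx=5,fy=5,interpolation=cv2.INTER_CUBIC))
E
```

```text
(0.6325, -0.1132, 0.0305, 180) -> [-0.021  0.003  0.192] [ 0.    -0.006 -0.002]
```

View pics/s2c.png

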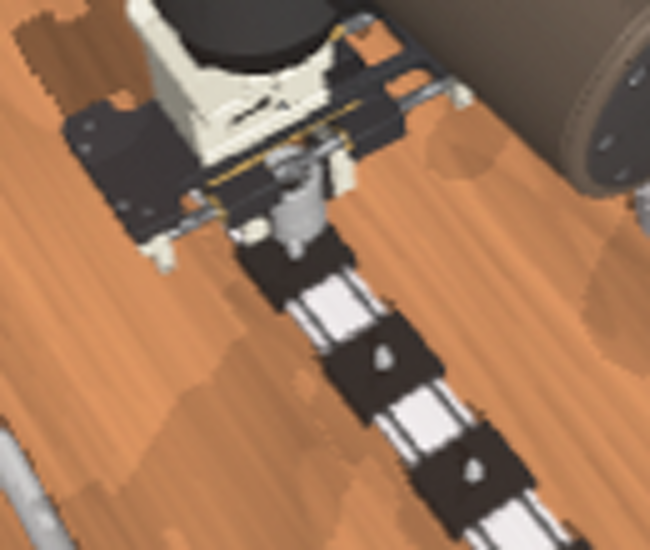

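View pics/w2.png

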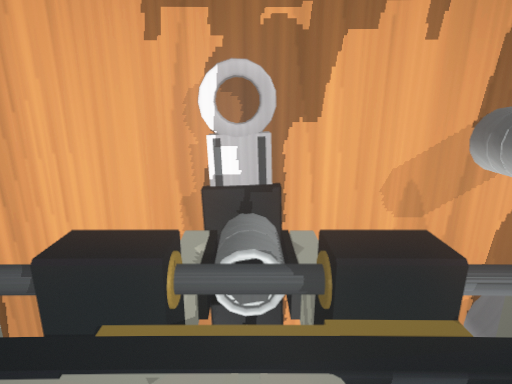

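The socket hangs right above the first stud, next to the eye. I'll lower it.

drive_tool:
  moves:
    - [-0.02,0.003,0.05,0,-0.005,0]
    - [-0.02,0.003,0.1,0,-0.005,0]
    - [-0.02,0.003,0.14,0,-0.005,0]
    - [-0.02,0.003,0.17,0,-0.005,0]
    - [-0.02,0.003,0.187,0,-0.005,0]
    - [-0.02,0.003,0.187,0,-0.005,0]

```text
clock: 5.2
tool_pos: [0.6345, -0.1133, 0.034]
orientation: [180.0, 0.2, 179.9]
force: [0.0, 0.3, -1.3]
opening: 0.0327
```

drive_tool:
  moves:
    - [0.008,0,0.022,0,0,0]
    - [0.008,0,0.022,0,0,0]
    - [0.008,0,0.022,0,0,0]

```text
clock: 5.5
tool_pos: [0.6333, -0.1133, 0.0307]
orientation: [180.0, 0.2, 179.9]
force: [0.2, 0.4, -1.5]
opening: 0.0328
```

Next I'll release it, let it drop the last half millimetre or so, and retreat upward.

drive_tool:
  moves:
    - [0,0,0,0,0,0]
    - [0,0,0,0,0,0]
    - [0,0,0,0,0,0]
    - [0,0,0,0,0,0]
    - [0,0,0,0,0,0]
    - [0,0,0,0,0,0]
  fingers: 1

```text
clock: 6.1
tool_pos: [0.6334, -0.1134, 0.0308]
orientation: [-180.0, 0.2, 179.9]
force: [-1.0, 0.2, -0.1]
opening: 0.0749
```

drive_tool:
  moves:
    - [0,0,-0.1,0,0,0]
    - [0,0,-0.3,0,0,0]
    - [0,0,-0.6,0,0,0]
    - [0,0,-0.9,0,0,0]
    - [0.2,-0.06,-0.95,0,0,0]
    - [0.5,-0.15,-0.95,0,0,0]
    - [0.8,-0.25,-0.95,0,0,0]
    - [1,-0.3,-0.95,0,0,0]

```text
clock: 6.9
tool_pos: [0.48, -0.1587, 0.174]
orientation: [180.0, 0.3, 179.9]
force: [0.6, -0.3, 0.7]
opening: 0.0876
```

```bash
python3 - <<'E'
from h import *
rel(.4642,-.1629,.12,180)
s=snap('top','t3'); im=cv2.imread('pics/t3.png'); cv2.imwrite('pics/t3c.png',cv2.resize(im[130:310,230:430],None,fx=3,fy=3,interpolation=cv2.INTER_CUBIC))
E
```

```text
(0.4642, -0.1629, 0.12, 180) -> [ 0.107 -0.028  0.359] [ 0.     0.004 -0.002]
```

View pics/t3c.png

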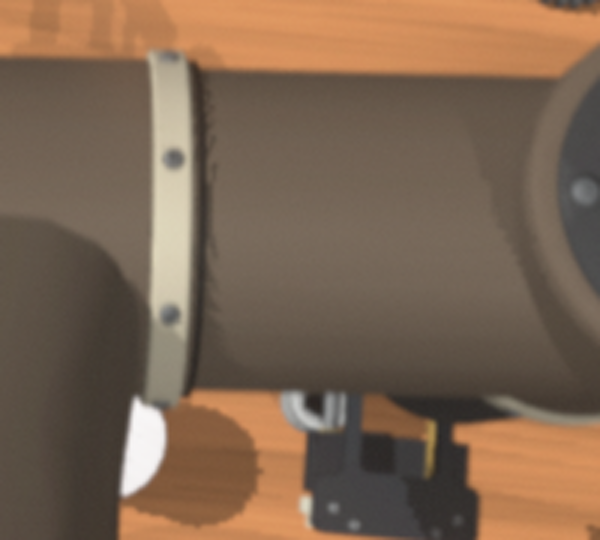

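The arm hides the rail from above, so I'll check socket a later. Socket b is next.

drive_tool:
  moves:
    - [0.06,-0.015,0.1,0,0.003,0]
    - [0.107,-0.028,0.25,0,0.004,0]
    - [0.107,-0.028,0.5,0,0.004,0]
    - [0.107,-0.028,0.75,0,0.004,0]
    - [0.107,-0.028,0.9,0,0.004,0]
    - [0.107,-0.028,0.95,0,0.004,0]
    - [0.107,-0.028,0.95,0,0.004,0]

```text
clock: 7.65
tool_pos: [0.4607, -0.1632, 0.0314]
orientation: [180.0, -0.1, 179.8]
force: [-0.3, -0.9, -0.1]
opening: 0.0876
```

```bash
python3 - <<'E'
from h import *
rel(.4642,-.1629,.013,180)
s=snap('wrist','w4'); sc=snap('scene','s4')
E
```

```text
(0.4642, -0.1629, 0.013, 180) -> [-0.024  0.002  0.123] [ 0.001 -0.002 -0.003]
```

View pics/w4.png

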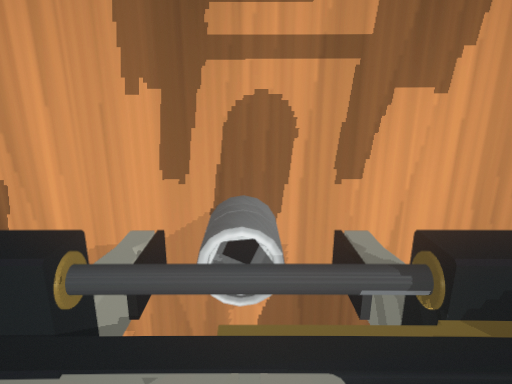

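View pics/s4.png

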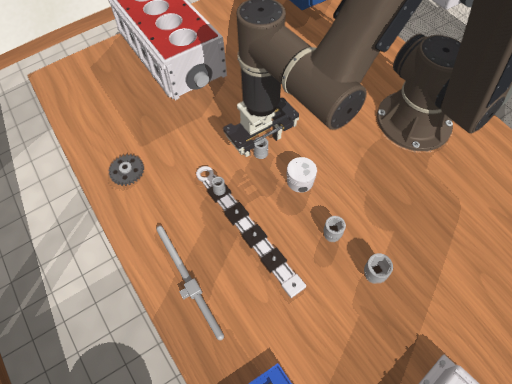

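Socket a stands on the first holder at (218,185). Socket b sits between the open jaws at wrist (241,260).

drive_tool:
  moves:
    - [-0.024,0.002,0.06,0,0,0]
    - [-0.024,0.002,0.1,0,0,0]
    - [-0.024,0.002,0.12,0,0,0]
    - [-0.024,0.002,0.12,0,0,0]

```text
clock: 8.15
tool_pos: [0.4651, -0.1629, 0.0143]
orientation: [180.0, -0.0, 179.8]
force: [-0.2, 0.2, -0.2]
opening: 0.0875
```

drive_tool:
  moves:
    - [0,0,0,0,0,0]
    - [0,0,0,0,0,0]
    - [0,0,0,0,0,0]
    - [0,0,0,0,0,0]
    - [0,0,0,0,0,0]
    - [0,0,0,0,0,0]
    - [0,0,0,0,0,0]
    - [0,0,0,0,0,0]
  fingers: -1

```text
clock: 8.95
tool_pos: [0.465, -0.1629, 0.0144]
orientation: [180.0, -0.0, 179.8]
force: [-0.6, 0.1, 1.9]
opening: 0.0416
```

```bash
python3 - <<'E'
from h import *
rel(.63,-.0301,.133,180)
E
```

```text
(0.63, -0.0301, 0.133, 180) -> [-1.097  0.89  -0.79 ] [ 0.001 -0.    -0.003]
```

drive_tool:
  moves:
    - [0,0,-0.1,0,0,0]
    - [0,0,-0.3,0,0,0]
    - [0,0,-0.6,0,0,0]
    - [-0.1,0.1,-0.79,0,0,0]
    - [-0.3,0.3,-0.79,0,0,0]
    - [-0.55,0.5,-0.79,0,0,0]
    - [-0.8,0.75,-0.79,0,0,0]
    - [-0.95,0.85,-0.79,0,0,0]

```text
clock: 9.75
tool_pos: [0.6096, -0.0334, 0.1325]
orientation: [179.9, -0.0, 179.9]
force: [-0.3, -0.1, -2.7]
opening: 0.0416
```

```bash
python3 - <<'E'
from h import *
rel(.63,-.0301,.06,180)
E
```

```text
(0.63, -0.0301, 0.06, 180) -> [-0.136  0.022  0.483] [ 0.001 -0.    -0.002]
```

drive_tool:
  moves:
    - [-0.08,0.01,0.05,0,0,0]
    - [-0.12,0.022,0.15,0,0,0]
    - [-0.136,0.022,0.3,0,0,0]
    - [-0.136,0.022,0.42,0,0,0]
    - [-0.136,0.022,0.47,0,0,0]
    - [-0.136,0.022,0.48,0,0,0]
    - [-0.136,0.022,0.48,0,0,0]

```text
clock: 10.45
tool_pos: [0.6298, -0.0306, 0.0606]
orientation: [179.9, -0.0, 179.9]
force: [-0.4, -0.4, -2.5]
opening: 0.0415
```

```bash
python3 - <<'E'
from h import *
rel(.63,-.0301,.0324,180)
sc=snap('scene','s5'); im=cv2.imread('pics/s5.png'); cv2.imwrite('pics/s5c.png',cv2.resize(im[150:260,180:310],None,fx=5,fy=5,interpolation=cv2.INTER_CUBIC))
E
```

```text
(0.63, -0.0301, 0.0324, 180) -> [-0.001  0.003  0.188] [ 0.001 -0.    -0.002]
```

View pics/s5c.png

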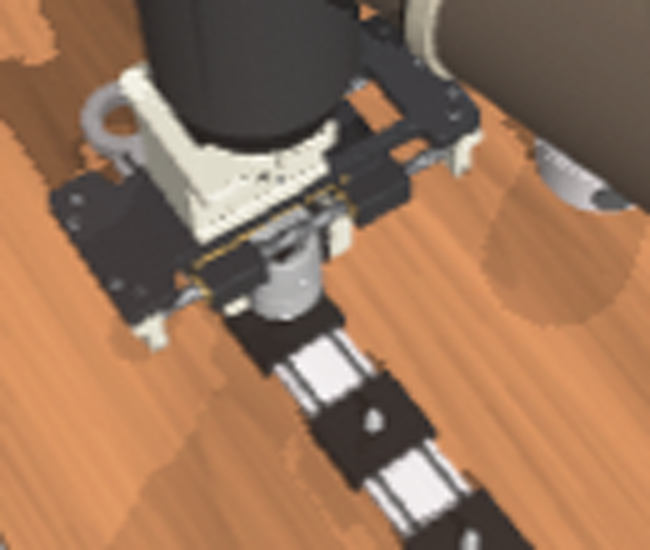

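drive_tool:
  moves:
    - [0,0.003,0.05,0,0,0]
    - [0,0.003,0.1,0,0,0]
    - [0,0.003,0.14,0,0,0]
    - [0,0.003,0.17,0,0,0]
    - [0,0.003,0.187,0,0,0]
    - [0,0.003,0.187,0,0,0]
    - [0,0.003,0.187,0,0,0]

```text
clock: 11.2
tool_pos: [0.6304, -0.0299, 0.0331]
orientation: [179.9, 0.1, 179.9]
force: [0.6, 0.8, -3.0]
opening: 0.0415
```

drive_tool:
  moves:
    - [0,0,0,0,0,0]
    - [0,0,0,0,0,0]
    - [0,0,0,0,0,0]
    - [0,0,0,0,0,0]
    - [0,0,0,0,0,0]
    - [0,0,0,0,0,0]
  fingers: 1

```text
clock: 11.8
tool_pos: [0.6305, -0.0299, 0.0332]
orientation: [179.9, 0.1, 179.9]
force: [-0.9, 0.9, 0.4]
opening: 0.0838
```

drive_tool:
  moves:
    - [0,0,-0.1,0,0,0]
    - [0,0,-0.3,0,0,0]
    - [0,0,-0.6,0,0,0]
    - [0,0,-0.8,0,0,0]
    - [0.2,0.2,-0.85,0,0,0]
    - [0.5,0.5,-0.85,0,0,0]
    - [0.8,0.8,-0.85,0,0,0]
    - [1,0.98,-0.85,0,0,0]

```text
clock: 12.6
tool_pos: [0.4922, 0.1061, 0.1608]
orientation: [179.9, 0.1, 179.8]
force: [-0.1, 2.1, -0.3]
opening: 0.0879
```

```bash
python3 - <<'E'
from h import *
rel(.4563,.1538,.021,180)
E
```

```text
(0.4563, 0.1538, 0.021, 180) -> [0.242 0.316 0.932] [ 0.002  0.001 -0.003]
```

drive_tool:
  moves:
    - [0.15,0.2,0.1,0,0,0]
    - [0.242,0.316,0.2,0,0,0]
    - [0.242,0.316,0.4,0,0,0]
    - [0.242,0.316,0.5,0,0,0]
    - [0.242,0.316,0.5,0,0,0]

```text
clock: 13.1
tool_pos: [0.4547, 0.1531, 0.0842]
orientation: [-180.0, -0.1, 179.9]
force: [-0.1, -0.8, 0.8]
opening: 0.0878
```

```bash
python3 - <<'E'
from h import *
rel(.4563,.1538,.021,180)
s=snap('wrist','w6'); print(proj(s,(.4563,.1538,.058)))
E
```

```text
(0.4563, 0.1538, 0.021, 180) -> [-0.011  0.005  0.421] [-0.001 -0.001 -0.002]
[246.23207401 226.05036365]
```

View pics/w6.png

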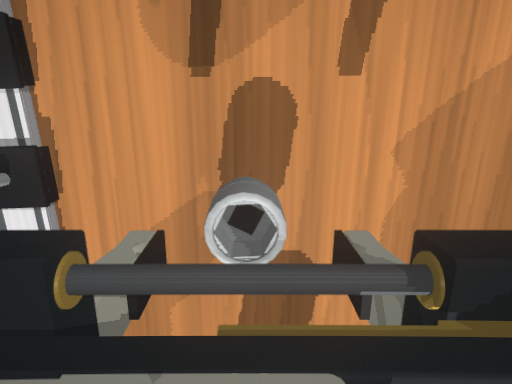

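Socket c's rim is at (246,230) against a predicted (246,226), and it's centred between the jaws. I'll go down and grip.

drive_tool:
  moves:
    - [-0.011,0.0,0.1,0,0,0]
    - [-0.011,0.0,0.25,0,0,0]
    - [-0.011,0.0,0.37,0,0,0]
    - [-0.011,0.0,0.42,0,0,0]
    - [-0.011,0.0,0.42,0,0,0]
    - [-0.011,0.0,0.42,0,0,0]

```text
clock: 13.75
tool_pos: [0.4581, 0.1538, 0.0234]
orientation: [180.0, 0.1, 179.9]
force: [0.0, 0.1, 0.4]
opening: 0.0876
```

drive_tool:
  moves:
    - [0,0,0,0,0,0]
    - [0,0,0,0,0,0]
    - [0,0,0,0,0,0]
    - [0,0,0,0,0,0]
    - [0,0,0,0,0,0]
    - [0,0,0,0,0,0]
    - [0,0,0,0,0,0]
  fingers: -1

```text
clock: 14.45
tool_pos: [0.4579, 0.1538, 0.0235]
orientation: [180.0, 0.1, 179.9]
force: [-2.5, 0.0, 4.2]
opening: 0.051
```

```bash
python3 - <<'E'
from h import *
rel(.6264,.0497,.14,180)
E
```

```text
(0.6264, 0.0497, 0.14, 180) -> [-1.126 -0.691 -0.776] [ 0.001  0.001 -0.002]
```

drive_tool:
  moves:
    - [0,0,-0.1,0,0,0]
    - [0,0,-0.3,0,0,0]
    - [0,0,-0.6,0,0,0]
    - [-0.1,-0.07,-0.78,0,0,0]
    - [-0.3,-0.2,-0.78,0,0,0]
    - [-0.55,-0.37,-0.78,0,0,0]
    - [-0.8,-0.55,-0.78,0,0,0]
    - [-0.98,-0.66,-0.78,0,0,0]

```text
clock: 15.25
tool_pos: [0.6058, 0.0524, 0.1394]
orientation: [180.0, -0.0, 179.8]
force: [0.6, 1.0, -4.3]
opening: 0.0504
```

```bash
python3 - <<'E'
from h import *
rel(.6264,.0497,.07,180)
E
```

```text
(0.6264, 0.0497, 0.07, 180) -> [-0.138 -0.018  0.463] [ 0.    -0.    -0.003]
```

drive_tool:
  moves:
    - [-0.08,-0.01,0.05,0,0,0]
    - [-0.12,-0.022,0.15,0,0,0]
    - [-0.138,-0.022,0.3,0,0,0]
    - [-0.138,-0.022,0.42,0,0,0]
    - [-0.138,-0.022,0.46,0,0,0]
    - [-0.138,-0.022,0.46,0,0,0]
    - [-0.138,-0.022,0.46,0,0,0]

```text
clock: 15.95
tool_pos: [0.6264, 0.0496, 0.0708]
orientation: [180.0, 0.0, 179.9]
force: [0.1, -0.1, -3.0]
opening: 0.0508
```

```bash
python3 - <<'E'
from h import *
rel(.6264,.0497,.0415,180)
sc=snap('scene','s7'); im=cv2.imread('pics/s7.png'); cv2.imwrite('pics/s7c.png',cv2.resize(im[150:280,180:310],None,fx=4.5,fy=4.5,interpolation=cv2.INTER_CUBIC))
E
```

```text
(0.6264, 0.0497, 0.0415, 180) -> [0.    0.001 0.195] [ 0.     0.    -0.002]
```

View pics/s7c.png

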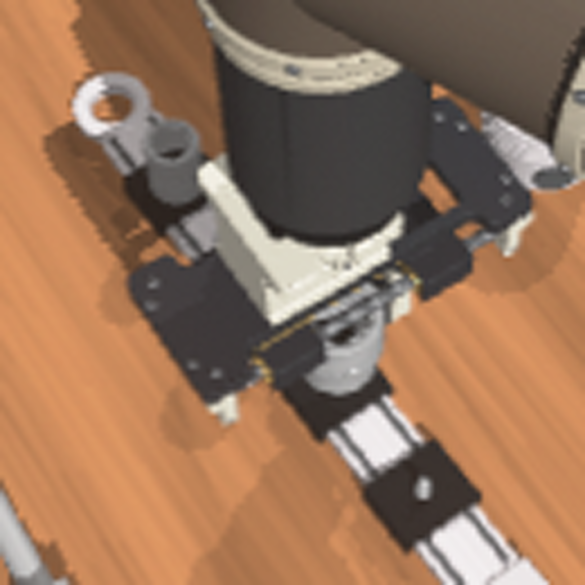

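drive_tool:
  moves:
    - [0,0.001,0.05,0,0,0]
    - [0,0.001,0.1,0,0,0]
    - [0,0.001,0.14,0,0,0]
    - [0,0.001,0.17,0,0,0]
    - [0,0.001,0.193,0,0,0]
    - [0,0.001,0.193,0,0,0]
    - [0,0.001,0.193,0,0,0]

```text
clock: 16.7
tool_pos: [0.6269, 0.0498, 0.0423]
orientation: [180.0, 0.1, 179.9]
force: [-0.1, 0.3, -5.1]
opening: 0.0507
```

drive_tool:
  moves:
    - [0,0,0,0,0,0]
    - [0,0,0,0,0,0]
    - [0,0,0,0,0,0]
    - [0,0,0,0,0,0]
    - [0,0,0,0,0,0]
    - [0,0,0,0,0,0]
  fingers: 1

```text
clock: 17.3
tool_pos: [0.627, 0.0498, 0.0424]
orientation: [180.0, 0.1, 179.9]
force: [-0.1, 0.1, 0.4]
opening: 0.0866
```

drive_tool:
  moves:
    - [0,0,-0.1,0,0,0]
    - [0,0,-0.3,0,0,0]
    - [0,0,-0.6,0,0,0]
    - [0,0,-0.75,0,0,0]
    - [0.2,0.2,-0.8,0,0,0]
    - [0.5,0.5,-0.8,0,0,0]
    - [0.75,0.75,-0.8,0,0,0]
    - [0.95,0.98,-0.8,0,0,0]

```text
clock: 18.1
tool_pos: [0.4915, 0.1886, 0.1626]
orientation: [179.9, 0.1, 179.8]
force: [1.1, 1.4, 0.7]
opening: 0.0879
```

```bash
python3 - <<'E'
from h import *
rel(.4399,.2989,.09,180)
E
```

```text
(0.4399, 0.2989, 0.09, 180) -> [0.348 0.734 0.484] [ 0.001  0.001 -0.003]
```

drive_tool:
  moves:
    - [0.1,0.2,0.0,0,0,0]
    - [0.22,0.46,0.05,0,0,0]
    - [0.32,0.67,0.1,0,0,0]
    - [0.348,0.734,0.2,0,0,0]
    - [0.348,0.734,0.35,0,0,0]
    - [0.348,0.734,0.45,0,0,0]
    - [0.348,0.734,0.45,0,0,0]

```text
clock: 18.8
tool_pos: [0.4387, 0.298, 0.0932]
orientation: [-179.9, -0.1, 179.8]
force: [-0.3, -0.0, 0.8]
opening: 0.0875
```

```bash
python3 - <<'E'
from h import *
rel(.4399,.2989,.026,180)
s=snap('wrist','w8'); print(proj(s,(.4399,.2989,.066)))
E
```

```text
(0.4399, 0.2989, 0.026, 180) -> [-0.009  0.007  0.448] [-0.002 -0.001 -0.003]
[246.79734118 225.74493248]
```

View pics/w8.png

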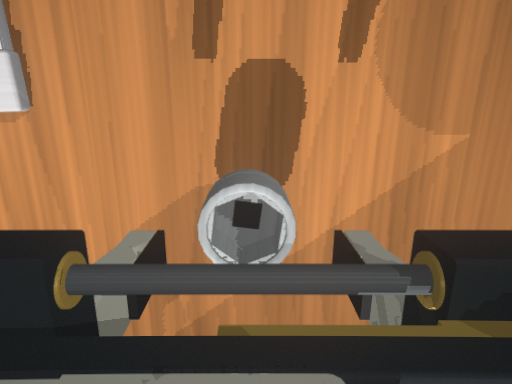

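Socket d's rim is at (247,227), as predicted. I'll go down and grip.

drive_tool:
  moves:
    - [-0.011,0.006,0.1,0,0,0]
    - [-0.011,0.006,0.25,0,0,0]
    - [-0.011,0.006,0.38,0,0,0]
    - [-0.011,0.006,0.44,0,0,0]
    - [-0.011,0.006,0.44,0,0,0]
    - [-0.011,0.006,0.44,0,0,0]

```text
clock: 19.45
tool_pos: [0.4417, 0.2998, 0.0295]
orientation: [180.0, 0.1, 179.8]
force: [-0.4, 0.4, -0.2]
opening: 0.0875
```

drive_tool:
  moves:
    - [0,0,0,0,0,0]
    - [0,0,0,0,0,0]
    - [0,0,0,0,0,0]
    - [0,0,0,0,0,0]
    - [0,0,0,0,0,0]
    - [0,0,0,0,0,0]
    - [0,0,0,0,0,0]
  fingers: -1

```text
clock: 20.15
tool_pos: [0.4413, 0.2997, 0.0299]
orientation: [-180.0, 0.1, 179.8]
force: [-3.0, -0.1, 6.0]
opening: 0.0605
```

```bash
python3 - <<'E'
from h import *
rel(.6238,.1304,.145,180)
E
```

```text
(0.6238, 0.1304, 0.145, 180) -> [-1.221 -1.125 -0.766] [-0.     0.001 -0.003]
```

drive_tool:
  moves:
    - [0,0,-0.1,0,0,0]
    - [0,0,-0.3,0,0,0]
    - [0,0,-0.6,0,0,0]
    - [-0.1,-0.1,-0.77,0,0,0]
    - [-0.3,-0.28,-0.77,0,0,0]
    - [-0.5,-0.48,-0.77,0,0,0]
    - [-0.75,-0.72,-0.77,0,0,0]
    - [-0.97,-0.92,-0.77,0,0,0]

```text
clock: 20.95
tool_pos: [0.5863, 0.1595, 0.1444]
orientation: [-180.0, -0.1, 179.8]
force: [0.9, 0.7, -6.4]
opening: 0.0604
```

```bash
python3 - <<'E'
from h import *
rel(.6238,.1304,.078,180)
E
```

```text
(0.6238, 0.1304, 0.078, 180) -> [-0.251 -0.193  0.442] [-0.001 -0.001 -0.003]
```

drive_tool:
  moves:
    - [-0.12,-0.1,0.02,0,0,0]
    - [-0.2,-0.16,0.1,0,0,0]
    - [-0.251,-0.193,0.22,0,0,0]
    - [-0.251,-0.193,0.35,0,0,0]
    - [-0.251,-0.193,0.43,0,0,0]
    - [-0.251,-0.193,0.44,0,0,0]
    - [-0.251,-0.193,0.44,0,0,0]

```text
clock: 21.65
tool_pos: [0.6233, 0.1308, 0.078]
orientation: [-179.9, -0.1, 179.9]
force: [-0.3, -0.1, -5.9]
opening: 0.0604
```

```bash
python3 - <<'E'
from h import *
rel(.6238,.1304,.048,180)
sc=snap('scene','s9'); im=cv2.imread('pics/s9.png'); cv2.imwrite('pics/s9c.png',cv2.resize(im[160:300,190:320],None,fx=4,fy=4,interpolation=cv2.INTER_CUBIC))
E
```

```text
(0.6238, 0.1304, 0.048, 180) -> [-0.004 -0.002  0.2  ] [-0.001 -0.002 -0.002]
```

View pics/s9c.png

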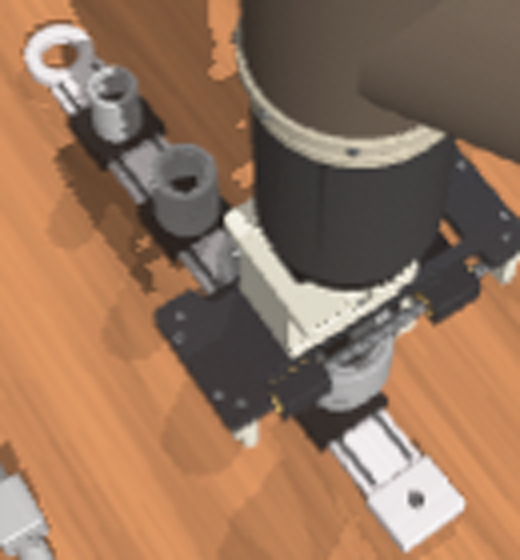

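Sockets a and b are seated on their holders, and d is above the last stud. I'll lower it.

drive_tool:
  moves:
    - [-0.004,-0.002,0.05,0,0,0]
    - [-0.004,-0.002,0.1,0,0,0]
    - [-0.004,-0.002,0.14,0,0,0]
    - [-0.004,-0.002,0.17,0,0,0]
    - [-0.004,-0.002,0.195,0,0,0]
    - [-0.004,-0.002,0.197,0,0,0]
    - [-0.004,-0.002,0.197,0,0,0]

```text
clock: 22.4
tool_pos: [0.6246, 0.1306, 0.0492]
orientation: [-180.0, -0.0, 179.9]
force: [0.1, -0.7, -6.7]
opening: 0.0604
```

drive_tool:
  moves:
    - [0,0,0.005,0,0,0]
    - [0,0,0.005,0,0,0]

```text
clock: 22.6
tool_pos: [0.6247, 0.1307, 0.0486]
orientation: [-180.0, -0.0, 179.9]
force: [-0.1, -0.6, -5.8]
opening: 0.0601
```

drive_tool:
  moves:
    - [0,0,0,0,0,0]
    - [0,0,0,0,0,0]
    - [0,0,0,0,0,0]
    - [0,0,0,0,0,0]
    - [0,0,0,0,0,0]
    - [0,0,0,0,0,0]
    - [0,0,0,0,0,0]
  fingers: 1

```text
clock: 23.3
tool_pos: [0.6247, 0.1307, 0.0487]
orientation: [-180.0, -0.0, 179.9]
force: [0.7, -0.5, -0.5]
opening: 0.0876
```

drive_tool:
  moves:
    - [0,0,-0.1,0,0,0]
    - [0,0,-0.3,0,0,0]
    - [0,0,-0.6,0,0,0]
    - [0,0,-0.8,0,0,0]
    - [0.1,0.25,-0.9,0,0,0]
    - [0.2,0.5,-0.9,0,0,0]
    - [0.3,0.8,-0.9,0,0,0]
    - [0.4,1,-0.9,0,0,0]

```text
clock: 24.1
tool_pos: [0.5644, 0.2831, 0.1839]
orientation: [180.0, 0.0, 179.9]
force: [1.0, -0.3, 0.3]
opening: 0.0876
```

drive_tool:
  moves:
    - [0,0.3,0,0,0,0]
    - [0,0.6,0,0,0,0]
    - [0,0.8,0,0,0,0]
    - [0,0.8,0,0,0,0]
    - [0,0.8,0,0,0,0]

```text
clock: 24.6
tool_pos: [0.5641, 0.4037, 0.1832]
orientation: [-180.0, -0.0, 180.0]
force: [-0.5, -0.2, -0.4]
opening: 0.0878
```

```bash
python3 - <<'E'
from h import *
for n in ('scene','top'): snap(n,n+'F')
im=cv2.imread('pics/sceneF.png'); cv2.imwrite('pics/sF.png',cv2.resize(im[150:300,180:320],None,fx=4,fy=4,interpolation=cv2.INTER_CUBIC))
im=cv2.imread('pics/topF.png'); cv2.imwrite('pics/tF.png',cv2.resize(im[145:300,150:370],None,fx=3.5,fy=3.5,interpolation=cv2.INTER_CUBIC))
E
```

```text
(no output)
```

View pics/sF.png

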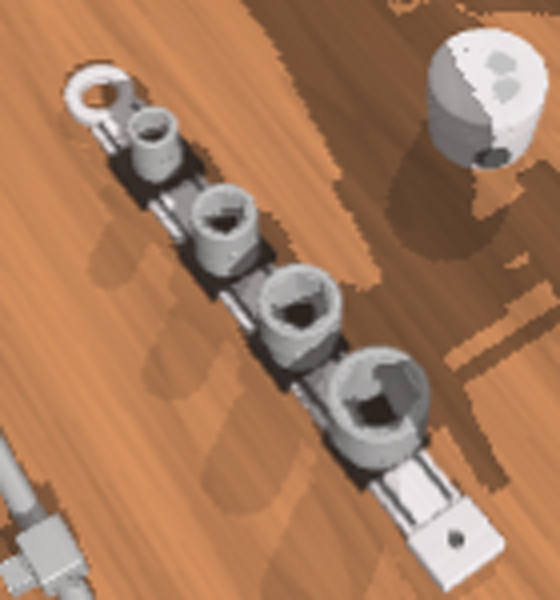

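View pics/tF.png

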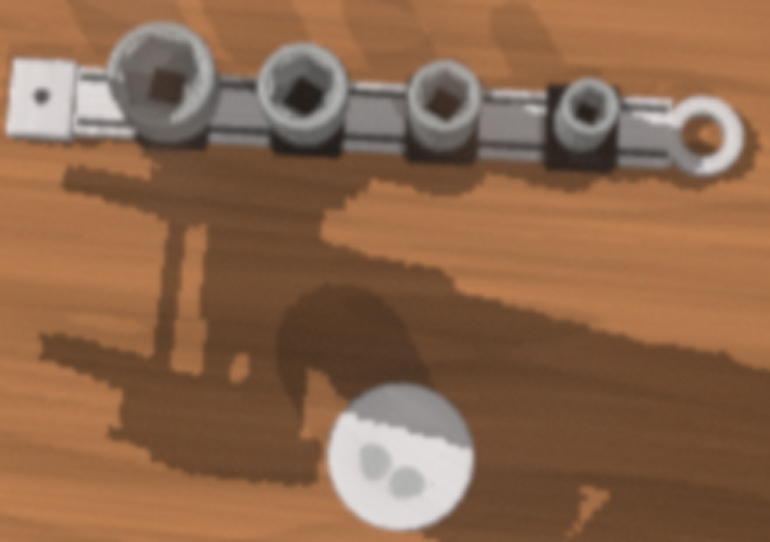

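All four sockets stand upright in rising order from the eye. I'll triangulate the rim centres from both views as a seating check.

```bash
python3 - <<'E'
from h import *
t=load('topF');s=load('sceneF')
T={'a':(587,109),'b':(442,103),'c':(303,94),'d':(162,83)}
S={'a':(154,130),'b':(225,219),'c':(300,308),'d':(379,398)}
H={'a':(.6325,-.1132,.064),'b':(.63,-.0301,.07),'c':(.6264,.0497,.076),'d':(.6238,.1304,.084)}
for k in T:
    o1,d1=ray(t,(T[k][0]+.5)/3.5-.5+150,(T[k][1]+.5)/3.5-.5+145)
    o2,d2=ray(s,(S[k][0]+.5)/4-.5+180,(S[k][1]+.5)/4-.5+150)
    ab=np.linalg.lstsq(np.c_[d1,-d2],o2-o1,rcond=None)[0]; p,q=o1+ab[0]*d1,o2+ab[1]*d2
    print(k,((p+q)/2).round(4),'gap',round(np.linalg.norm(p-q),4),'expected',H[k])
u=(400+.5)/3.5-.5+150;v=(456+.5)/3.5-.5+145
print('piston',plane(t,u,v,.06).round(4))
E
```

```text
a [ 0.633  -0.1116  0.0569] gap 0.0005 expected (0.6325, -0.1132, 0.064)
b [ 0.6295 -0.029   0.0561] gap 0.001 expected (0.63, -0.0301, 0.07)
c [0.626  0.0511 0.0599] gap 0.0003 expected (0.6264, 0.0497, 0.076)
d [0.6226 0.1306 0.0699] gap 0.0009 expected (0.6238, 0.1304, 0.084)
piston [ 0.4273 -0.0223  0.06  ]
```

The heights come out lower than a seated socket can be, so something in my readings is off. I'll check the reprojection.

```bash
python3 - <<'E'
from h import *
H={'a':(.6325,-.1132,.064,.0165),'b':(.63,-.0301,.07,.021),'c':(.6264,.0497,.076,.0255),'d':(.6238,.1304,.084,.0305)}
for f,off,w,hh,sc in (('sceneF',(180,150),140,150,4),('topF',(185-15,135),190,60,4)):
    s=load(f); im=cv2.imread('pics/%s.png'%f)
    b=cv2.resize(im[off[1]:off[1]+hh,off[0]:off[0]+w],None,fx=sc,fy=sc,interpolation=cv2.INTER_CUBIC)
    for k,(x,y,z,r) in H.items():
        for dz,col in ((0,(0,0,255)),(-46e-3 if k=='a' else -52e-3 if k=='b' else -.058 if k=='c' else -.066,(255,0,0))):
            rr=r if dz==0 else {'a':.0165,'b':.021,'c':.022,'d':.023}[k]
            P=np.array([(proj(s,(x+rr*np.cos(a),y+rr*np.sin(a),z+dz))-off+.5)*sc for a in np.linspace(0,6.28,60)])
            cv2.polylines(b,[P.astype(int)],True,col,1)
    cv2.imwrite('pics/o_%s.png'%f,b)
E
```

```text
(no output)
```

View pics/o_sceneF.png

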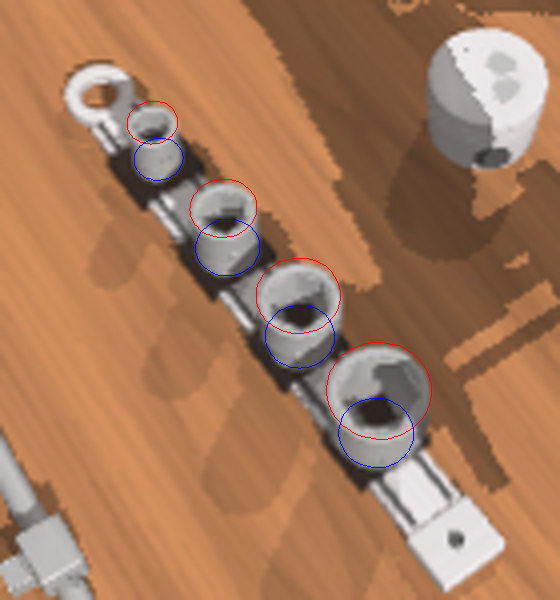

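View pics/o_topF.png

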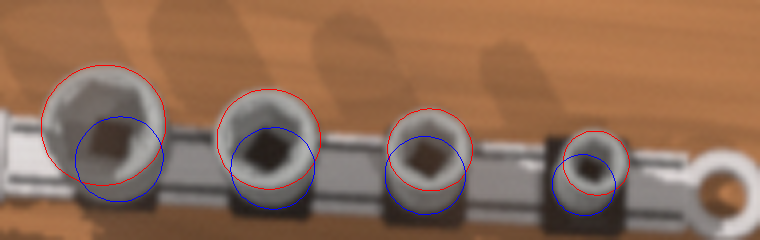

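With the seated outlines drawn over both views, every socket matches at its rim and foot within about 1–1.5 px. The leftover shift is downward in the scene view, the opposite of what a raised socket would show, and it is about the size of the calibration error. I'm handing in.

```bash
python3 - <<'E'
from h import *
print(ticket.close_job())
E
```

```text
the job is handed in; nothing more can be done
None
```

All four sockets are on the rail, one per holder, mouth up and in rising size from the hanging eye to the block. The job was handed in at about 25 s, and no verdict is reported.

**Last checks:**
- **Position:** each socket measured within about 2 mm of its stud position.
- **Upright and clear:** all four look upright in both views, the gripper is open, and the arm is well clear of everything.
- **Piston:** it is still standing and measured within about 1.5 mm of where it started, which is within measurement error.

**One check disagreed:** triangulating the rim heights from two views gave values 7–16 mm lower than a fully seated socket, which is physically impossible. I put this down to my rim readings by eye and the scene camera's calibration error. Drawing the seated outlines over both views matched to about 1–1.5 px, with nothing looking raised. The tool height at each release was also within about 1 mm of the seated height.

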